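# Turn the puzzle queue round

## Task

The four wooden puzzle pieces wait in a row on the full rack; for the next round of the fishing game move them all to the empty rack in reverse order, counting from the steel post on each rack: the piece that was nearest the post must now be in the bay farthest from the post, and so on, with the last one now next to the post. Set each piece flat, knob up, over the dot in the middle of its bay, and let go.

Things in the scene. Friction and masses are not known exactly. Their poses are not given: they have to be found in the camera images.
- fish: Loose goldfish puzzle piece, 70 mm long (x from -38 to +32 mm, head to +x) and 42 mm wide, with a forked tail and a small steel eye disc. Plain pine, 18 mm thick, lying flat; upright round knob, 20 mm across and 28 mm tall, on top, straight above the origin. Origin: underside, below the knob; z up. 35 to 70 g.
- boat: Loose rowboat puzzle piece, 65 mm long (x from -32 to +33 mm, pointed bow to +x) and 36 mm wide, blunt stern, two thin dark thwart strips across the top. Plain pine, 18 mm thick, lying flat; upright round knob, 20 mm across and 28 mm tall, on top, straight above the origin. Origin: underside, below the knob; z up. 35 to 70 g.
- star: Loose starfish puzzle piece with five straight arms reaching 30 mm from the centre, one of them along +x. Plain pine, 18 mm thick, lying flat; upright round knob, 20 mm across and 28 mm tall, on top, straight above the origin. Origin: underside, below the knob; z up. 35 to 70 g.
- disc: Loose round flat disc puzzle piece, 50 mm in diameter. Plain pine, 18 mm thick, lying flat; upright round knob, 20 mm across and 28 mm tall, on top, straight above the origin. Origin: underside, below the knob; z up. 35 to 70 g.
- picture_fish: Fixed flat white picture plate, 3 mm thick, the outline of the goldfish grown by about 6 mm all round. It lies in the middle of the full rack's bay where the goldfish starts (on the plate) and stays there, showing that piece's place in the old row. Origin: centre of the underside, on the board; x, y as the rack's.
- picture_boat: Fixed flat white picture plate, 3 mm thick, the outline of the rowboat grown by about 6 mm all round. It lies in the middle of the full rack's bay where the rowboat starts (on the plate) and stays there, showing that piece's place in the old row. Origin: centre of the underside, on the board; x, y as the rack's.
- picture_star: Fixed flat white picture plate, 3 mm thick, the outline of the starfish grown by about 6 mm all round. It lies in the middle of the full rack's bay where the starfish starts (on the plate) and stays there, showing that piece's place in the old row. Origin: centre of the underside, on the board; x, y as the rack's.
- picture_disc: Fixed flat white picture plate, 3 mm thick, the outline of the round disc grown by about 6 mm all round. It lies in the middle of the full rack's bay where the round disc starts (on the plate) and stays there, showing that piece's place in the old row. Origin: centre of the underside, on the board; x, y as the rack's.
- full_rack: Rack with the four pieces at the start, one in each bay on picture plates: fixed board 90 mm wide (x), 374 long (y), 12 thick. Four 80 mm bays along y, centres at x 0, y +126, +42, -42, -126 mm, a dark dot in each; fences between them 4 mm thick, 5 high. One steel post with ball top, 49 mm high, at the +y end (y +186). Origin: table level, mid row.
- empty_rack: Rack with all bays empty at the start, no picture plates: fixed board 90 mm wide (x), 374 long (y), 12 thick. Four 80 mm bays along y, centres at x 0, y +126, +42, -42, -126 mm, a dark dot in each; fences between them 4 mm thick, 5 high. One steel post with ball top, 49 mm high, at the +y end (y +186). Origin: table level, mid row.

How it is judged:
By the outcome, as a careful person would: the job done as asked, in the order asked, and still so for the second after the job is handed in, with the robot touching nothing.
It also fails if it takes over 102 s, if anything falls off the work surface, if the arm or the gripper's body presses on something with over 40 N, if the wrist force passes 120 N, or if a joint passes its speed limit or range.

## Robot

A 6-joint arm with a two-finger parallel gripper is mounted at the origin on the work surface. World frame = base frame: x ahead of the robot, y to its left, z up, the work surface at z = 0. Lengths are in m, angles in degrees, forces in N, time in s.
With the tool pointing down it reaches from about 0.375 to 0.925 m from the base axis. Payload 5.7 kg.
Tool frame: the origin (TCP) lies on the centre line of the jaws, within the pads' length; the fingertips stand 11 mm ahead of it and the grasp point (between the pads) lies 8 mm behind it; z points along the fingers, y is the line along which they close (so a half turn about z gives the same grasp; the last joint's range is limited). The gripper opens to 88 mm and grips with 3 to 60 N. Pads are 20 mm wide; open, the fingers measure 115 mm over their backs; the gripper's body (75 mm by 178 mm) begins 61 mm behind the grasp point.
Start: joints at [-70.365, 20.558, 86.54, -0, 72.909, -6.595], TCP at [0.265, -0.538, 0.234] pointing down, gripper open.
Joint ranges: [-170.27, 170.27], [-57.76, 135], [12.27, 136.19], [-55.21, 235.2], [11.17, 155.16], [-170.74, 170.74]. Speed limits (degrees/s): [136.94, 136.94, 180, 180, 180, 180].

## Interface

Orientations are given as a 3x3 rotation matrix whose columns are the frame's x, y, z axes.
In Python, from rig import env gives the robot as it stands.
- The arm moves only by the tool move_arm, never from a script. Its argument "motion" is a list of rows, each a list of 7 numbers: the opening, from -1 (shut) to 1 (fully open), then the shift along the tool's x, y, z in units of 0.03 m (1.0 is 0.03 m), then the turn, a rotation vector about the tool's x, y, z in units of 0.1 rad (1.0 is 0.1 rad). In form: [[gripper, tx, ty, tz, ax, ay, az], ...]. A call has 1 to 5 rows; each row shifts and turns the commanded pose from where the row before left it, along the tool's axes as they then stand; what a row does not reach is not made up. A row lasts 1/12 s, in which the tool goes at most 41.7 mm and 7.16 degrees, less where a joint would pass 70% of its speed; a pose out of reach is approached as far as the arm can. A call with a number of a shift or a turn outside -1 to 1 is refused whole. A call with a gripper value outside its range is refused whole. The fingers move at their own pace and stop on an object; the grip force is fixed at half the most. Time passes only in rows, so rows that do not move let the fingers close. It gives the time, the measured TCP pose, the force, the opening and the grip force at its end, in the units of the state.
- env.observe(): the state, without advancing time (a new reading comes with each control period).
- env.snapshot(name): name is "side" or "top"; returns (picture, depth): 420x560x3 uint8, blue, green, red; 420x560 float32, m along the optical axis (not along the pixel's ray), 0 where there is no reading.
- env.camera_info(name): a dict with "K" (3x3 intrinsics, pixels), "cam_to_world" (4x4, takes a point from camera to world coordinates). Camera axes: x right, y down, z forward; pixel columns grow to the right and rows downward; lengths in m; the calibration is good to about 2 mm. A picture is of the moment at which its call begins. camera_info takes no time and is no camera call.
- env.close_job(): hands the job in; it is judged then, once.
The state is a dict: "clock": time; "joints": joint angles; "dq": joint speeds; "joint_torque": joint torques, N m; "position": TCP position; "ee_rot": TCP orientation; "ft_force": force on the tool from outside, world axes, zero at the start; "torque": the same for the moment, N m; "grip_width": finger opening in m; "finger_force": force on a finger pad.
Only numpy, scipy, OpenCV 4.12 (cv2) and the standard library are available. Lean on these libraries where they do the work, as an engineer would, in place of code of your own. Each camera call takes 0.05 s, during which the arm holds its last target. There are 200 camera calls.

## Working session

There is one attempt and no reset: what is moved stays moved. The work goes in short steps, Python scripts to look and compute and a tool call to move; the robot and the scene stay as the last step left them, time stands still between calls to the robot, and variables do not carry over. Pictures are saved under pics/ and viewed, at most 14 in all, crops included, and the job is handed in when it is done.

Besides the shell and the picture viewer there is one more tool, called after ">>>" as name([rows], argument=value, ...), one row to a line, values as JSON. move_arm: Moves the arm, as the interface text tells. Its arguments: {"type":"object","properties":{"motion":{"type":"array"}},"required":["motion"]}

```bash
mkdir -p pics; python3 - <<'E'
from rig import env
import cv2,numpy as np
for n in("top","side"):
    p,d=env.snapshot(n); cv2.imwrite(f"pics/{n}0.png",p); np.save(f"pics/{n}0.npy",d)
    i=env.camera_info(n); print(n,np.round(i["K"],1).tolist(),np.round(i["cam_to_world"],3).tolist())
s=env.observe(); print(s["clock"],s["position"],np.round(s["ee_rot"],3).tolist(),s["grip_width"])
E
```

```text
top [[456.3, 0.0, 281.2], [0.0, 456.3, 217.1], [0.0, 0.0, 1.0]] [[-0.028, -0.99, 0.142, 0.448], [-1.0, 0.029, 0.01, -0.027], [-0.015, -0.141, -0.99, 0.69], [0.0, 0.0, 0.0, 1.0]]
side [[402.6, 0.0, 276.9], [0.0, 402.6, 213.6], [0.0, 0.0, 1.0]] [[0.785, -0.443, 0.433, 0.274], [-0.62, -0.548, 0.562, -0.375], [-0.012, -0.709, -0.705, 0.501], [0.0, 0.0, 0.0, 1.0]]
0.1 [ 0.26495676 -0.53764836  0.2328947 ] [[0.897, 0.442, -0.001], [0.442, -0.897, 0.002], [0.0, -0.002, -1.0]] 0.08795697501375802
```

View pics/top0.png

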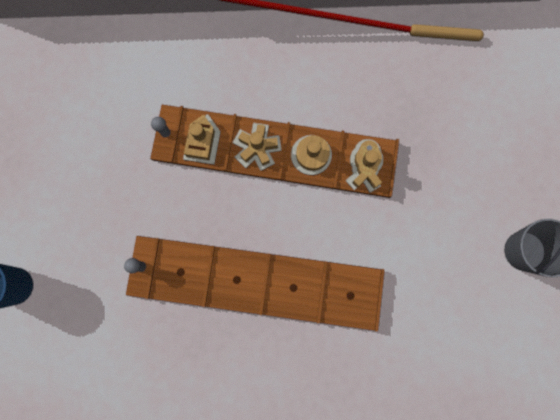

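View pics/side0.png

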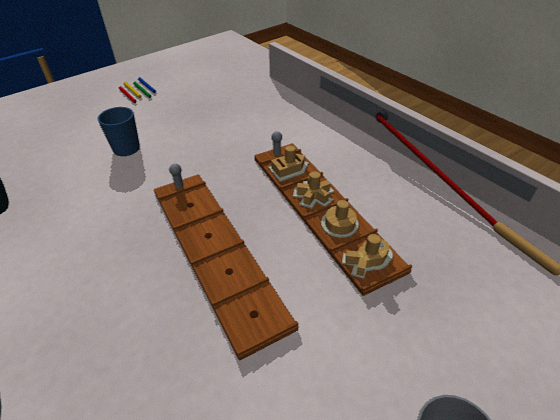

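The top view shows the posts at (160,125) and (133,266). The full rack, going from its post, holds boat (203,140), star (258,147), disc (312,152) and fish (368,165). The empty rack's dots are at (181,272), (237,280), (293,288) and (350,296). Reversed, the order from the empty rack's post is fish, disc, star, boat.

```bash
cat > h.py <<'E'
import cv2,numpy as np
from rig import env
def ray(n,uv,z):
    i=env.camera_info(n);K=np.array(i["K"]);T=np.array(i["cam_to_world"])
    d=T[:3,:3]@np.linalg.solve(K,[uv[0],uv[1],1]);o=T[:3,3]
    return o+d*(z-o[2])/d[2]
def cloud(n,d):
    i=env.camera_info(n);K=np.array(i["K"]);T=np.array(i["cam_to_world"])
    v,u=np.mgrid[:420,:560]
    P=np.stack([(u-K[0,2])/K[0,0]*d,(v-K[1,2])/K[1,1]*d,d],-1)
    return P@T[:3,:3].T+T[:3,3]
def knobs(n,d,lo=.05,hi=.075):
    P=cloud(n,d);m=((d>0)&(P[...,2]>lo)&(P[...,2]<hi)&(P[...,0]>.3)&(P[...,0]<.75)&(abs(P[...,1])<.35)).astype(np.uint8)
    k,l,s,c=cv2.connectedComponentsWithStats(m)
    return [(c[j].round(1).tolist(),int(s[j,4]),np.median(P[l==j],0).round(4).tolist()) for j in range(1,k) if s[j,4]>40]
def dots(n,img,z=.012):
    g=cv2.cvtColor(img,cv2.COLOR_BGR2GRAY); r=[]
    exp={"top":[(181,272),(237,280),(293,288),(350,296)],"side":[(190,205),(208,236),(229,271),(254,314)]}[n]
    for u,v in exp:
        w=g[v-8:v+9,u-8:u+9].astype(float);m=w<np.median(w)*.62
        y,x=np.nonzero(m);uv=(u-8+x.mean(),v-8+y.mean());r.append((np.round(uv,1).tolist(),int(m.sum()),ray(n,uv,z).round(4).tolist()))
    return r
E
python3 - <<'E'
from h import *
for n in("top","side"):
    p=cv2.imread(f"pics/{n}0.png");d=np.load(f"pics/{n}0.npy");print(n)
    for k in knobs(n,d):print("knob",k)
    for k in dots(n,p):print("dot",k)
print(ray("top",(197,128),.061),ray("top",(258,132),.061))
E
python3 - <<'E'
import cv2
p=cv2.imread("pics/top0.png");cv2.imwrite("pics/c.png",cv2.resize(p[90:210,140:410],None,fx=2.9,fy=2.9,interpolation=2))
E
```

```text
top
knob ([158.1, 123.8], 173, [0.6796, 0.1543, 0.0578])
knob ([196.6, 130.1], 171, [0.6675, 0.0977, 0.0607])
knob ([256.3, 139.1], 168, [0.6514, 0.0128, 0.0608])
knob ([313.8, 147.2], 166, [0.6368, -0.0692, 0.0607])
knob ([371.3, 157.1], 171, [0.6196, -0.1497, 0.0607])
knob ([521.0, 249.2], 231, [0.4833, -0.3449, 0.0646])
knob ([132.0, 265.5], 197, [0.4771, 0.188, 0.0583])
dot ([180.0, 272.1], 39, [0.467, 0.1325, 0.012])
dot ([236.2, 279.4], 39, [0.4539, 0.0494, 0.012])
dot ([293.2, 287.4], 37, [0.44, -0.0341, 0.012])
dot ([350.0, 295.3], 39, [0.4263, -0.1168, 0.012])
side
knob ([123.0, 128.1], 60, [0.454, 0.3489, 0.068])
knob ([276.0, 135.4], 78, [0.6806, 0.1499, 0.0562])
knob ([289.5, 150.1], 92, [0.6678, 0.0944, 0.0594])
knob ([174.3, 168.3], 93, [0.4761, 0.1839, 0.0562])
knob ([313.9, 176.5], 114, [0.6514, 0.0089, 0.0597])
knob ([341.8, 205.7], 134, [0.6371, -0.0732, 0.0599])
knob ([372.9, 240.6], 163, [0.6197, -0.154, 0.0599])
knob ([427.8, 406.2], 216, [0.4896, -0.3473, 0.0685])
dot ([187.1, 204.8], 48, [0.465, 0.1323, 0.012])
dot ([207.9, 235.2], 31, [0.4557, 0.0468, 0.012])
dot ([228.8, 271.2], 37, [0.4419, -0.0362, 0.012])
dot ([253.5, 313.9], 52, [0.4281, -0.1187, 0.012])
[0.67047462 0.09731436 0.061     ] [0.66166189 0.00983323 0.061     ]
```

View pics/c.png

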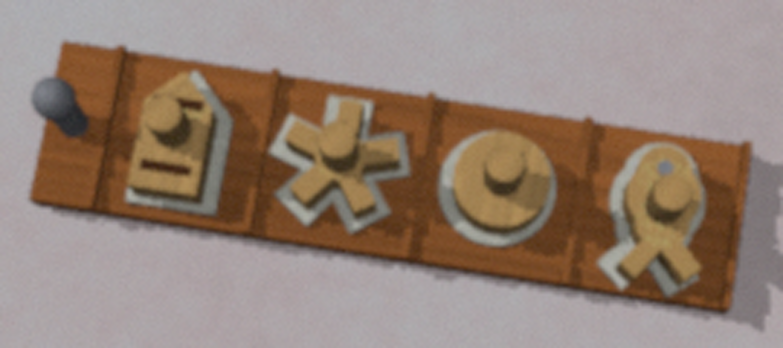

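Close-up of the full rack: boat nearest the post, then star, disc and fish, all knob up. The pieces sit slightly off their plates, so I'll aim at the knobs rather than the plates. First I'll turn the jaws across the rack (tool y along rack x).

>>> move_arm([
  [1,0,0,0,0,0,-0.96],
  [1,0,0,0,0,0,-0.96],
  [1,0,0,0,0,0,-0.96],
  [1,0,0,0,0,0,-0.96],
  [1,0,0,0,0,0,-0.96],
])

```text
clock: 0.52
position: [0.265, -0.5378, 0.2332]
ee_rot: [[0.588, 0.809, -0.0], [0.809, -0.588, 0.001], [0.001, -0.001, -1.0]]
ft_force: [0.4, -0.1, -1.2]
grip_width: 0.0877
finger_force: 0.0
```

>>> move_arm([
  [1,0,0,0,0,0,-0.96],
  [1,0,0,0,0,0,-0.96],
  [1,0,0,0,0,0,-0.96],
  [1,0,0,0,0,0,-0.96],
  [1,0,0,0,0,0,-0.96],
])

```text
clock: 0.93
position: [0.2651, -0.5378, 0.2331]
ee_rot: [[0.148, 0.989, -0.0], [0.989, -0.148, 0.001], [0.001, -0.001, -1.0]]
ft_force: [-1.1, -0.1, -1.0]
grip_width: 0.0879
finger_force: 0.0
```

```bash
cat >> h.py <<'E'
def go(t,rows=None):
    s=env.observe();R=np.array(s["ee_rot"]);v=R.T@(np.array(t)-s["position"])/.03
    print("t",round(s["clock"],2),"at",np.round(s["position"],4),"yaw",np.degrees(np.arctan2(R[1,0],R[0,0])).round(2),"zax",R[:,2].round(3),"w",round(s["grip_width"],4),"need",v.round(2),"j",np.round(s["joints"][[0,5]] if hasattr(s["joints"],'shape') else s["joints"],1))
E
python3 -c "
from h import *
go([.6195,-.150,.13])"
```

```text
t 0.93 at [ 0.2651 -0.5378  0.2331] yaw 81.51 zax [-0.     0.001 -1.   ] w 0.0879 need [14.53  9.78  3.45] j [-70.4 -61.9]
```

>>> move_arm([
  [1,0.97,0.65,0,0,0,0],
  [1,0.97,0.65,0,0,0,0],
  [1,0.97,0.65,0,0,0,0],
  [1,0.97,0.65,0,0,0,0],
  [1,0.97,0.65,0,0,0,0],
])

```text
clock: 1.35
position: [0.3843, -0.4078, 0.2332]
ee_rot: [[0.153, 0.988, -0.0], [0.988, -0.153, 0.001], [0.001, -0.001, -1.0]]
ft_force: [0.6, -0.4, -0.3]
grip_width: 0.0874
finger_force: 0.0
```

>>> move_arm([
  [1,0.97,0.65,0,0,0,0],
  [1,0.97,0.65,0,0,0,0],
  [1,0.97,0.65,0,0,0,0],
  [1,0.97,0.65,0,0,0,0],
  [1,0.97,0.65,0,0,0,0],
])

```text
clock: 1.77
position: [0.5029, -0.2786, 0.2333]
ee_rot: [[0.152, 0.988, -0.001], [0.988, -0.152, 0.001], [0.0, -0.001, -1.0]]
ft_force: [-0.0, -1.2, 0.1]
grip_width: 0.0881
finger_force: 0.0
```

>>> move_arm([
  [1,0.97,0.65,0.69,0,0,0],
  [1,0.97,0.65,0.69,0,0,0],
  [1,0.97,0.65,0.69,0,0,0],
  [1,0.97,0.65,0.69,0,0,0],
  [1,0.97,0.65,0.69,0,0,0],
])

```text
clock: 2.18
position: [0.6214, -0.1497, 0.1288]
ee_rot: [[0.152, 0.988, -0.001], [0.988, -0.152, 0.0], [0.0, -0.001, -1.0]]
ft_force: [0.9, -0.9, 0.8]
grip_width: 0.0878
finger_force: 0.0
```

>>> move_arm([
  [1,0,0,0,0,0,0],
  [1,0,0,0,0,0,0],
])

```text
clock: 2.35
position: [0.6203, -0.1494, 0.1281]
ee_rot: [[0.149, 0.989, -0.004], [0.989, -0.149, 0.001], [0.001, -0.004, -1.0]]
ft_force: [-0.5, -0.0, -0.3]
grip_width: 0.0877
finger_force: 0.0
```

```bash
python3 -c "
from h import *
go([.6195,-.150,.048])"
```

```text
t 2.35 at [ 0.6203 -0.1494  0.1281] yaw 81.42 zax [-0.004  0.001 -1.   ] w 0.0877 need [-0.03 -0.01  2.67] j [-19.7 -11.2]
```

>>> move_arm([
  [1,0,0,0.67,0,0,0],
  [1,0,0,0.67,0,0,0],
  [1,0,0,0.67,0,0,0],
  [1,0,0,0.66,0,0,0],
  [1,0,0,0,0,0,0],
])

```text
clock: 2.77
position: [0.6176, -0.1519, 0.0474]
ee_rot: [[0.154, 0.988, -0.005], [0.988, -0.154, 0.002], [0.001, -0.006, -1.0]]
ft_force: [0.0, -0.3, -0.6]
grip_width: 0.0877
finger_force: 0.0
```

>>> move_arm([
  [-1,0,0,0,0,0,0],
  [-1,0,0,0,0,0,0],
  [-1,0,0,0,0,0,0],
  [-1,0,0,0,0,0,0],
  [-1,0,0,0,0,0,0],
])

```text
clock: 3.18
position: [0.6215, -0.1517, 0.0513]
ee_rot: [[0.152, 0.988, 0.002], [0.988, -0.152, -0.001], [-0.0, 0.002, -1.0]]
ft_force: [-0.3, -0.1, -0.4]
grip_width: 0.0584
finger_force: 0.0
```

>>> move_arm([
  [-1,0,0,0,0,0,0],
  [-1,0,0,0,0,0,0],
  [-1,0,0,0,0,0,0],
  [-1,0,0,0,0,0,0],
])

```text
clock: 3.52
position: [0.6208, -0.1513, 0.0501]
ee_rot: [[0.152, 0.988, -0.0], [0.988, -0.152, 0.0], [0.0, -0.0, -1.0]]
ft_force: [0.1, -0.1, -0.2]
grip_width: 0.0315
finger_force: 0.0
```

```bash
python3 -c "
from h import *
go([.6195,-.150,.13])
p,d=env.snapshot('side');cv2.imwrite('pics/g1.png',p)"
```

```text
t 3.52 at [ 0.6208 -0.1513  0.0501] yaw 81.24 zax [-0.  0. -1.] w 0.0315 need [ 0.04 -0.05 -2.66] j [-19.9 -11.1]
```

View pics/g1.png

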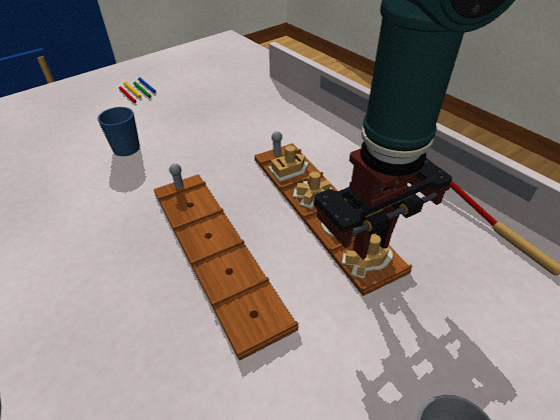

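The jaws straddle the fish knob at about (372,245), so I'll finish closing and lift.

>>> move_arm([
  [-1,0,0,0,0,0,0],
  [-1,0,0,0,0,0,0],
  [-1,0,0,0,0,0,0],
  [-1,0,0,0,0,0,0],
  [-1,0,0,0,0,0,0],
])

```text
clock: 3.98
position: [0.6208, -0.1514, 0.05]
ee_rot: [[0.152, 0.988, -0.0], [0.988, -0.152, 0.0], [0.0, -0.0, -1.0]]
ft_force: [0.1, 0.8, 0.6]
grip_width: 0.0194
finger_force: 30.0
```

>>> move_arm([
  [-1,0,0,-0.3,0,0,0],
  [-1,0,0,-0.6,0,0,0],
  [-1,0,0,-0.6,0,0,0],
  [-1,0,0,-0.6,0,0,0],
  [-1,0,0,-0.6,0,0,0],
])

```text
clock: 4.4
position: [0.6205, -0.1513, 0.1324]
ee_rot: [[0.152, 0.988, -0.0], [0.988, -0.152, 0.0], [0.0, -0.0, -1.0]]
ft_force: [0.1, 0.7, -0.2]
grip_width: 0.0195
finger_force: 30.0
```

```bash
python3 -c "
from h import *
p,d=env.snapshot('side');cv2.imwrite('pics/g2.png',p)
go([.466,.132,.13])"
```

```text
t 4.45 at [ 0.6228 -0.152   0.1362] yaw 81.24 zax [ 0.005 -0.002 -1.   ] w 0.0193 need [ 8.56 -6.61  0.16] j [-19.9 -11.1]
```

View pics/g2.png

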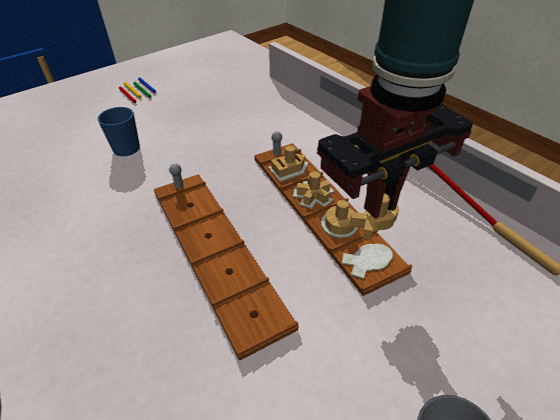

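The fish is lifted and held level by the knob at about (385,212). I'll carry it to the bay next to the post.

>>> move_arm([
  [-1,0.85,-0.65,0,0,0,0],
  [-1,0.85,-0.65,0,0,0,0],
  [-1,0.85,-0.65,0,0,0,0],
  [-1,0.85,-0.65,0,0,0,0],
  [-1,0.85,-0.65,0,0,0,0],
])

```text
clock: 4.87
position: [0.5428, -0.0094, 0.1311]
ee_rot: [[0.153, 0.988, -0.0], [0.988, -0.153, 0.0], [0.0, -0.0, -1.0]]
ft_force: [0.6, 0.5, -0.2]
grip_width: 0.0192
finger_force: 30.0
```

>>> move_arm([
  [-1,0.85,-0.65,0,0,0,0],
  [-1,0.85,-0.65,0,0,0,0],
  [-1,0.85,-0.65,0,0,0,0],
  [-1,0.85,-0.65,0,0,0,0],
  [-1,0.85,-0.65,0,0,0,0],
])

```text
clock: 5.28
position: [0.4659, 0.1315, 0.1312]
ee_rot: [[0.153, 0.988, 0.0], [0.988, -0.153, 0.0], [0.0, 0.0, -1.0]]
ft_force: [0.0, -1.5, -0.8]
grip_width: 0.0194
finger_force: 30.0
```

>>> move_arm([
  [-1,0,0,0,0,0,0],
  [-1,0,0,0,0,0,0],
  [-1,0,0,0,0,0,0],
  [-1,0,0,0,0,0,0],
  [-1,0,0,0,0,0,0],
])

```text
clock: 5.7
position: [0.4678, 0.1294, 0.1311]
ee_rot: [[0.154, 0.988, 0.001], [0.988, -0.154, -0.0], [0.0, 0.001, -1.0]]
ft_force: [-1.2, -0.9, -0.1]
grip_width: 0.0195
finger_force: 30.0
```

```bash
python3 -c "
from h import *
go([.466,.132,.048])"
```

```text
t 5.7 at [0.4678 0.1294 0.1311] yaw 81.15 zax [ 0.001 -0.    -1.   ] w 0.0195 need [ 0.07 -0.07  2.77] j [ 7.3 16.2]
```

>>> move_arm([
  [-1,0.05,-0.04,0.6,0,0,0],
  [-1,0,0,0.7,0,0,0],
  [-1,0,0,0.7,0,0,0],
  [-1,0,0,0.5,0,0,0],
  [-1,0,0,0.22,0,0,0],
])

```text
clock: 6.12
position: [0.4653, 0.131, 0.0476]
ee_rot: [[0.154, 0.988, -0.003], [0.988, -0.154, -0.0], [-0.001, -0.003, -1.0]]
ft_force: [0.1, 0.1, -0.6]
grip_width: 0.0195
finger_force: 30.0
```

>>> move_arm([
  [-1,0,0,0.05,0,0,0],
  [-1,0,0,0,0,0,0],
  [-1,0,0,0,0,0,0],
  [-1,0,0,0,0,0,0],
])

```text
clock: 6.45
position: [0.4669, 0.132, 0.0488]
ee_rot: [[0.153, 0.988, 0.002], [0.988, -0.153, 0.0], [0.001, 0.002, -1.0]]
ft_force: [0.5, -0.2, -0.9]
grip_width: 0.0191
finger_force: 30.0
```

```bash
python3 -c "
from h import *
p,d=env.snapshot('side');cv2.imwrite('pics/g3.png',cv2.resize(p[120:360,100:420],None,fx=2,fy=2))
go([.466,.132,.048]);print(env.observe()['ft_force'])"
```

```text
t 6.5 at [0.4668 0.1321 0.0488] yaw 81.23 zax [ 0.002  0.    -1.   ] w 0.0195 need [-0.01 -0.03  0.03] j [ 7.6 16.4]
[ 0.30621875  0.35672479 -0.7898753 ]
```

View pics/g3.png

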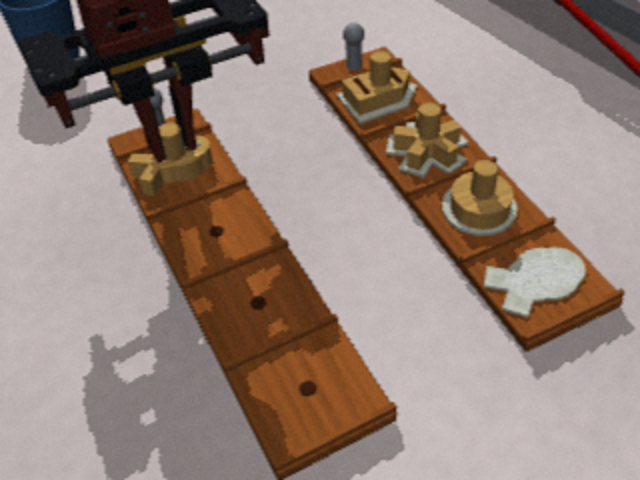

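The fish is in the bay next to the post, about 1.5 mm above the board. Next I'll lower it slightly, release and retreat.

>>> move_arm([
  [-1,0,0,0.05,0,0,0],
  [-1,0,0,0,0,0,0],
  [0,0,0,0,0,0,0],
  [0,0,0,0,0,0,0],
  [0,0,0,0,0,0,0],
])

```text
clock: 6.92
position: [0.4658, 0.1321, 0.0465]
ee_rot: [[0.152, 0.988, -0.0], [0.988, -0.152, 0.0], [0.0, -0.0, -1.0]]
ft_force: [-0.4, 0.4, 1.2]
grip_width: 0.0356
finger_force: 0.0
```

>>> move_arm([
  [0,0,0,-0.6,0,0,0],
  [0,0,0,-0.7,0,0,0],
  [0,0,0,-0.7,0,0,0],
  [0,0,0,-0.7,0,0,0],
  [0,0,0,-0.1,0,0,0],
])

```text
clock: 7.33
position: [0.4678, 0.1324, 0.1334]
ee_rot: [[0.152, 0.988, 0.005], [0.988, -0.152, 0.001], [0.002, 0.005, -1.0]]
ft_force: [0.7, 0.9, 0.0]
grip_width: 0.0443
finger_force: 0.0
```

```bash
python3 -c "
from h import *
go([.637,-.0692,.13])
for n in('top','side'):
  p,d=env.snapshot(n);cv2.imwrite('pics/p1%s.png'%n,p)
  for k in knobs(n,d):print(n,k)
"
```

```text
t 7.33 at [0.4678 0.1324 0.1334] yaw 81.24 zax [ 0.005  0.001 -1.   ] w 0.0443 need [-5.78  6.6   0.13] j [ 7.6 16.4]
top ([158.2, 124.0], 181, [0.6794, 0.1542, 0.0579])
top ([196.7, 130.2], 172, [0.6673, 0.0977, 0.0608])
top ([256.3, 139.2], 168, [0.6511, 0.0127, 0.061])
top ([313.8, 147.4], 166, [0.6368, -0.0693, 0.0606])
top ([520.9, 249.1], 227, [0.4833, -0.345, 0.0642])
top ([172.7, 272.9], 176, [0.4649, 0.1313, 0.0582])
side ([123.9, 128.8], 48, [0.4557, 0.3491, 0.0658])
side ([275.9, 135.4], 77, [0.6803, 0.1507, 0.0564])
side ([289.5, 150.1], 90, [0.6677, 0.0938, 0.0599])
side ([174.3, 168.2], 93, [0.4766, 0.1842, 0.056])
side ([314.0, 176.4], 113, [0.6521, 0.0091, 0.0594])
side ([184.0, 186.7], 103, [0.4657, 0.1287, 0.057])
side ([341.7, 205.8], 133, [0.6368, -0.0733, 0.0597])
side ([427.8, 406.3], 216, [0.4897, -0.3473, 0.0685])
```

The fish knob measures (0.465,0.131) against the dot at (0.466,0.132), which is within 2 mm. Now the disc.

>>> move_arm([
  [0,-0.72,0.83,0,0,0,0],
  [0,-0.72,0.83,0,0,0,0],
  [0,-0.72,0.83,0,0,0,0],
  [0,-0.72,0.83,0,0,0,0],
  [0,-0.72,0.83,0,0,0,0],
])

```text
clock: 7.85
position: [0.5722, 0.0052, 0.1286]
ee_rot: [[0.152, 0.988, -0.003], [0.988, -0.152, 0.0], [-0.0, -0.003, -1.0]]
ft_force: [0.6, 0.4, 0.7]
grip_width: 0.0438
finger_force: 0.0
```

>>> move_arm([
  [0,-0.72,0.83,0,0,0,0],
  [0,-0.72,0.83,0,0,0,0],
  [0,-0.72,0.83,0,0,0,0],
  [0,0,0,0,0,0,0],
  [0,0,0,0,0,0,0],
])

```text
clock: 8.27
position: [0.6364, -0.0703, 0.1283]
ee_rot: [[0.155, 0.988, -0.002], [0.988, -0.155, 0.001], [0.0, -0.002, -1.0]]
ft_force: [-0.1, 0.5, -0.2]
grip_width: 0.0443
finger_force: 0.0
```

>>> move_arm([
  [0,0,0,0,0,0,0],
  [0,0,0,0,0,0,0],
  [0,0,0,0,0,0,0],
])

```text
clock: 8.52
position: [0.6351, -0.0678, 0.1299]
ee_rot: [[0.151, 0.988, -0.002], [0.988, -0.151, 0.001], [0.0, -0.002, -1.0]]
ft_force: [-0.4, 0.7, -0.2]
grip_width: 0.0439
finger_force: 0.0
```

```bash
python3 -c "
from h import *
go([.638,-.069,.05])"
```

```text
t 8.52 at [ 0.6351 -0.0678  0.1299] yaw 81.3 zax [-0.002  0.001 -1.   ] w 0.0439 need [-0.03  0.11  2.66] j [-12.3  -3.6]
```

>>> move_arm([
  [0,0,0.04,0.6,0,0,0],
  [0,0,0,0.7,0,0,0],
  [0,0,0,0.7,0,0,0],
  [0,0,0,0.68,0,0,0],
  [0,0,0,0,0,0,0],
])

```text
clock: 8.93
position: [0.6341, -0.0676, 0.0465]
ee_rot: [[0.151, 0.988, -0.007], [0.988, -0.151, 0.002], [0.001, -0.007, -1.0]]
ft_force: [-0.1, 0.7, -0.1]
grip_width: 0.0437
finger_force: 0.0
```

>>> move_arm([
  [0,0,0,0,0,0,0],
  [0,0,0,0,0,0,0],
  [-1,0,0,0,0,0,0],
  [-1,0,0,0,0,0,0],
  [-1,0,0,0,0,0,0],
])

```text
clock: 9.35
position: [0.6384, -0.0694, 0.0513]
ee_rot: [[0.152, 0.988, 0.002], [0.988, -0.152, -0.0], [-0.0, 0.002, -1.0]]
ft_force: [0.4, 0.3, -0.0]
grip_width: 0.0275
finger_force: 0.0
```

>>> move_arm([
  [-1,0,0,0,0,0,0],
  [-1,0,0,0,0,0,0],
  [-1,0,0,0,0,0,0],
  [-1,0,0,0,0,0,0],
  [-1,0,0,0,0,0,0],
])

```text
clock: 9.77
position: [0.6384, -0.0694, 0.0509]
ee_rot: [[0.153, 0.988, 0.001], [0.988, -0.153, -0.0], [0.0, 0.001, -1.0]]
ft_force: [0.3, 0.2, 5.2]
grip_width: 0.0192
finger_force: 30.0
```

```bash
python3 -c "
from h import *
go([.4555,.048,.05])"
```

```text
t 9.77 at [ 0.6384 -0.0694  0.0509] yaw 81.23 zax [ 0.001 -0.    -1.   ] w 0.0192 need [ 2.94 -6.62  0.02] j [-12.4  -3.6]
```

>>> move_arm([
  [-1,0,0,-0.3,0,0,0],
  [-1,0,0,-0.6,0,0,0],
  [-1,0,0,-0.6,0,0,0],
  [-1,0,0,-0.6,0,0,0],
  [-1,0,0,-0.6,0,0,0],
])

```text
clock: 10.18
position: [0.6371, -0.0692, 0.1319]
ee_rot: [[0.152, 0.988, -0.001], [0.988, -0.152, 0.0], [0.0, -0.001, -1.0]]
ft_force: [-0.0, 0.4, -1.3]
grip_width: 0.0195
finger_force: 30.0
```

>>> move_arm([
  [-1,0.37,-0.82,0,0,0,0],
  [-1,0.37,-0.82,0,0,0,0],
  [-1,0.37,-0.82,0,0,0,0],
  [-1,0.37,-0.82,0,0,0,0],
  [-1,0.37,-0.82,0,0,0,0],
])

```text
clock: 10.6
position: [0.523, 0.0049, 0.1313]
ee_rot: [[0.153, 0.988, -0.001], [0.988, -0.153, 0.0], [0.0, -0.001, -1.0]]
ft_force: [0.7, -0.1, 0.7]
grip_width: 0.0191
finger_force: 30.0
```

>>> move_arm([
  [-1,0.37,-0.83,0,0,0,0],
  [-1,0.37,-0.83,0,0,0,0],
  [-1,0.37,-0.83,0,0,0,0],
  [-1,0,0,0,0,0,0],
  [-1,0,0,0,0,0,0],
])

```text
clock: 11.02
position: [0.4543, 0.0492, 0.1313]
ee_rot: [[0.151, 0.989, -0.001], [0.989, -0.151, 0.0], [-0.0, -0.001, -1.0]]
ft_force: [0.5, 0.1, 0.1]
grip_width: 0.0192
finger_force: 30.0
```

>>> move_arm([
  [-1,0,0,0,0,0,0],
  [-1,0,0,0,0,0,0],
  [-1,0,0,0,0,0,0],
  [-1,0,0,0,0,0,0],
])

```text
clock: 11.35
position: [0.4568, 0.0482, 0.1311]
ee_rot: [[0.153, 0.988, 0.001], [0.988, -0.153, 0.0], [0.0, 0.001, -1.0]]
ft_force: [-0.5, 0.4, -0.8]
grip_width: 0.0194
finger_force: 30.0
```

```bash
python3 -c "
from h import *
go([.4555,.0485,.048])"
```

```text
t 11.35 at [0.4568 0.0482 0.1311] yaw 81.19 zax [ 0.001  0.    -1.   ] w 0.0194 need [ 0.   -0.05  2.77] j [-2.6  6.2]
```

>>> move_arm([
  [-1,0,0,0.6,0,0,0],
  [-1,0,0,0.7,0,0,0],
  [-1,0,0,0.7,0,0,0],
  [-1,0,0,0.5,0,0,0],
  [-1,0,0,0.25,0,0,0],
])

```text
clock: 11.77
position: [0.455, 0.0484, 0.047]
ee_rot: [[0.153, 0.988, -0.003], [0.988, -0.153, 0.0], [-0.0, -0.003, -1.0]]
ft_force: [-8.6, 0.8, 47.5]
grip_width: 0.0194
finger_force: 30.0
```

>>> move_arm([
  [-1,0,0,0.05,0,0,0],
  [-1,0,0,0,0,0,0],
  [-1,0,0,0,0,0,0],
  [-1,0,0,0,0,0,0],
])

```text
clock: 12.1
position: [0.4565, 0.0485, 0.0473]
ee_rot: [[0.153, 0.988, 0.001], [0.988, -0.153, 0.0], [0.0, 0.001, -1.0]]
ft_force: [0.3, -0.4, -0.9]
grip_width: 0.0192
finger_force: 30.0
```

>>> move_arm([
  [-1,0,0,0.02,0,0,0],
  [0,0,0,0,0,0,0],
  [0,0,0,0,0,0,0],
  [0,0,0,0,0,0,0],
  [0,0,0,0,0,0,0],
])

```text
clock: 12.52
position: [0.4559, 0.0486, 0.0466]
ee_rot: [[0.152, 0.988, 0.0], [0.988, -0.152, 0.0], [0.0, 0.0, -1.0]]
ft_force: [0.8, 0.0, 0.3]
grip_width: 0.0418
finger_force: 0.0
```

>>> move_arm([
  [0,0,0,-0.6,0,0,0],
  [0,0,0,-0.7,0,0,0],
  [0,0,0,-0.7,0,0,0],
  [0,0,0,-0.7,0,0,0],
  [0,0,0,-0.1,0,0,0],
])

```text
clock: 12.93
position: [0.4579, 0.0486, 0.1334]
ee_rot: [[0.152, 0.988, 0.005], [0.988, -0.152, -0.0], [0.001, 0.005, -1.0]]
ft_force: [-0.1, 0.1, -0.0]
grip_width: 0.0438
finger_force: 0.0
```

```bash
python3 -c "
from h import *
for n in('top','side'):
  p,d=env.snapshot(n);cv2.imwrite('pics/p2%s.png'%n,p)
  for k in knobs(n,d):print(n,k)
go([.652,.013,.13])
"
```

```text
top ([158.2, 123.9], 176, [0.6795, 0.1539, 0.0579])
top ([196.7, 130.3], 173, [0.6672, 0.0979, 0.0606])
top ([256.3, 139.2], 170, [0.6513, 0.0128, 0.0608])
top ([521.0, 249.1], 233, [0.4834, -0.345, 0.0646])
side ([276.1, 135.3], 74, [0.6802, 0.1506, 0.0563])
side ([289.4, 150.2], 93, [0.6678, 0.0947, 0.0596])
side ([314.0, 176.4], 113, [0.6523, 0.0089, 0.0596])
side ([204.3, 217.1], 122, [0.4547, 0.0441, 0.057])
side ([427.8, 406.3], 214, [0.4896, -0.3473, 0.0683])
t 13.03 at [0.4567 0.0486 0.1313] yaw 81.24 zax [ 0.003 -0.    -1.   ] w 0.0442 need [-0.18  6.62  0.06] j [-2.6  6.2]
```

View pics/p2side.png

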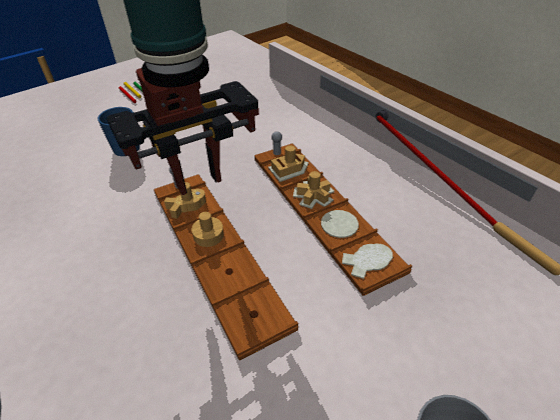

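The fish (187,200) and disc (207,230) sit flat in bays 1 and 2, and their plates on the full rack are empty. The landing was a bit hard (47 N at the wrist), so the next descents will be slower. Star next.

>>> move_arm([
  [0,-0.02,0.83,0,0,0,0],
  [0,-0.02,0.83,0,0,0,0],
  [0,-0.02,0.83,0,0,0,0],
  [0,-0.02,0.83,0,0,0,0],
  [0,-0.02,0.83,0,0,0,0],
])

```text
clock: 13.45
position: [0.5784, 0.0265, 0.1285]
ee_rot: [[0.152, 0.988, -0.003], [0.988, -0.152, 0.0], [-0.0, -0.003, -1.0]]
ft_force: [-0.7, 0.5, -0.1]
grip_width: 0.0439
finger_force: 0.0
```

>>> move_arm([
  [0,-0.02,0.83,0,0,0,0],
  [0,-0.02,0.83,0,0,0,0],
  [0,-0.02,0.83,0,0,0,0],
  [0,0,0,0,0,0,0],
  [0,0,0,0,0,0,0],
])

```text
clock: 13.87
position: [0.6519, 0.0133, 0.1282]
ee_rot: [[0.153, 0.988, -0.002], [0.988, -0.153, 0.0], [-0.0, -0.002, -1.0]]
ft_force: [-0.8, -1.0, -0.5]
grip_width: 0.0437
finger_force: 0.0
```

>>> move_arm([
  [0,0,0,0.6,0,0,0],
  [0,0,0,0.7,0,0,0],
  [0,0,0,0.7,0,0,0],
  [0,0,0,0.4,0,0,0],
  [0,0,0,0.28,0,0,0],
])

```text
clock: 14.28
position: [0.6491, 0.0139, 0.0476]
ee_rot: [[0.152, 0.988, -0.005], [0.988, -0.152, 0.001], [-0.0, -0.005, -1.0]]
ft_force: [0.1, 0.3, -0.1]
grip_width: 0.0437
finger_force: 0.0
```

>>> move_arm([
  [0,0,0,0,0,0,0],
  [0,0,0,0,0,0,0],
  [0,0,0,0,0,0,0],
  [0,0,0,0,0,0,0],
])

```text
clock: 14.62
position: [0.6529, 0.0134, 0.0513]
ee_rot: [[0.152, 0.988, 0.002], [0.988, -0.152, -0.0], [0.0, 0.002, -1.0]]
ft_force: [-0.6, -0.5, 0.2]
grip_width: 0.0441
finger_force: 0.0
```

```bash
python3 -c "
from h import *
go([.6525,.013,.05])"
```

```text
t 14.62 at [0.6529 0.0134 0.0513] yaw 81.23 zax [ 0.002 -0.    -1.   ] w 0.0441 need [-0.02 -0.01  0.04] j [-4.9  3.9]
```

>>> move_arm([
  [-1,0,0,0,0,0,0],
  [-1,0,0,0,0,0,0],
  [-1,0,0,0,0,0,0],
  [-1,0,0,0,0,0,0],
  [-1,0,0,0,0,0,0],
])

```text
clock: 15.03
position: [0.6524, 0.0135, 0.0505]
ee_rot: [[0.152, 0.988, 0.001], [0.988, -0.152, 0.0], [0.0, 0.001, -1.0]]
ft_force: [0.7, 0.0, 2.7]
grip_width: 0.0191
finger_force: 30.0
```

>>> move_arm([
  [-1,0,0,0,0,0,0],
  [-1,0,0,0,0,0,0],
  [-1,0,0,0,0,0,0],
])

```text
clock: 15.28
position: [0.6524, 0.0134, 0.0504]
ee_rot: [[0.152, 0.988, 0.001], [0.988, -0.152, -0.0], [0.0, 0.001, -1.0]]
ft_force: [0.2, -0.2, 4.5]
grip_width: 0.0192
finger_force: 30.0
```

>>> move_arm([
  [-1,0,0,-0.3,0,0,0],
  [-1,0,0,-0.6,0,0,0],
  [-1,0,0,-0.6,0,0,0],
  [-1,0,0,-0.6,0,0,0],
  [-1,0,0,-0.6,0,0,0],
])

```text
clock: 15.7
position: [0.6512, 0.0136, 0.1318]
ee_rot: [[0.152, 0.988, -0.002], [0.988, -0.152, 0.0], [0.0, -0.002, -1.0]]
ft_force: [0.6, -0.8, -0.5]
grip_width: 0.0195
finger_force: 30.0
```

>>> move_arm([
  [-1,-0.33,-0.83,0,0,0,0],
  [-1,-0.33,-0.83,0,0,0,0],
  [-1,-0.33,-0.83,0,0,0,0],
  [-1,-0.33,-0.83,0,0,0,0],
  [-1,-0.33,-0.84,0,0,0,0],
])

```text
clock: 16.12
position: [0.5193, -0.0164, 0.1312]
ee_rot: [[0.152, 0.988, -0.001], [0.988, -0.152, 0.0], [0.0, -0.001, -1.0]]
ft_force: [-0.7, -0.4, 0.0]
grip_width: 0.0193
finger_force: 30.0
```

>>> move_arm([
  [-1,-0.33,-0.84,0,0,0,0],
  [-1,-0.33,-0.84,0,0,0,0],
  [-1,-0.33,-0.84,0,0,0,0],
  [-1,0,0,0,0,0,0],
  [-1,0,0,0,0,0,0],
])

```text
clock: 16.53
position: [0.4401, -0.0341, 0.1313]
ee_rot: [[0.153, 0.988, -0.001], [0.988, -0.153, 0.0], [0.0, -0.001, -1.0]]
ft_force: [0.1, -0.2, -0.6]
grip_width: 0.0195
finger_force: 30.0
```

>>> move_arm([
  [-1,0,0,0,0,0,0],
  [-1,0,0,0,0,0,0],
  [-1,0,0,0,0,0,0],
  [-1,0,0,0,0,0,0],
])

```text
clock: 16.87
position: [0.4428, -0.0342, 0.1311]
ee_rot: [[0.152, 0.988, 0.0], [0.988, -0.152, 0.0], [0.0, 0.0, -1.0]]
ft_force: [-0.1, 0.0, -0.3]
grip_width: 0.0192
finger_force: 30.0
```

```bash
python3 -c "
from h import *
go([.442,-.0348,.047])"
```

```text
t 16.87 at [ 0.4428 -0.0342  0.1311] yaw 81.26 zax [ 0.  0. -1.] w 0.0192 need [-0.03 -0.02  2.8 ] j [-13.3  -4.6]
```

>>> move_arm([
  [-1,-0.02,0,0.6,0,0,0],
  [-1,0,0,0.7,0,0,0],
  [-1,0,0,0.7,0,0,0],
  [-1,0,0,0.4,0,0,0],
  [-1,0,0,0.2,0,0,0],
])

```text
clock: 17.28
position: [0.4411, -0.0345, 0.0514]
ee_rot: [[0.152, 0.988, -0.003], [0.988, -0.152, 0.001], [0.0, -0.003, -1.0]]
ft_force: [-0.3, -0.0, -1.3]
grip_width: 0.0191
finger_force: 30.0
```

>>> move_arm([
  [-1,0,0,0.05,0,0,0],
  [-1,0,0,0,0,0,0],
  [-1,0,0,0.05,0,0,0],
  [-1,0,0,0.05,0,0,0],
  [-1,0,0,0.05,0,0,0],
])

```text
clock: 17.7
position: [0.4424, -0.0349, 0.0476]
ee_rot: [[0.152, 0.988, 0.002], [0.988, -0.152, -0.0], [-0.0, 0.002, -1.0]]
ft_force: [-1.2, -0.0, -0.8]
grip_width: 0.0193
finger_force: 30.0
```

>>> move_arm([
  [-1,0,0,0.02,0,0,0],
  [-1,0,0,0,0,0,0],
  [0,0,0,0,0,0,0],
  [0,0,0,0,0,0,0],
  [0,0,0,0,0,0,0],
])

```text
clock: 18.12
position: [0.4419, -0.0348, 0.0467]
ee_rot: [[0.152, 0.988, 0.0], [0.988, -0.152, -0.0], [0.0, 0.0, -1.0]]
ft_force: [-0.2, 0.7, -0.0]
grip_width: 0.0358
finger_force: 0.0
```

>>> move_arm([
  [0,0,0,0,0,0,0],
  [0,0,0,-0.7,0,0,0],
  [0,0,0,-0.7,0,0,0],
  [0,0,0,-0.7,0,0,0],
  [0,0,0,-0.7,0,0,0],
])

```text
clock: 18.53
position: [0.4413, -0.0347, 0.1312]
ee_rot: [[0.152, 0.988, -0.001], [0.988, -0.152, 0.0], [0.0, -0.001, -1.0]]
ft_force: [1.0, -0.4, 0.4]
grip_width: 0.0439
finger_force: 0.0
```

```bash
python3 -c "
from h import *
for n in('top','side'):
  p,d=env.snapshot(n);cv2.imwrite('pics/p3%s.png'%n,p)
  for k in knobs(n,d):print(n,k)
go([.6683,.0984,.13])
"
```

```text
top ([158.2, 123.7], 173, [0.6796, 0.1539, 0.0582])
top ([196.7, 130.2], 173, [0.6675, 0.0976, 0.0606])
top ([521.0, 249.2], 234, [0.4832, -0.345, 0.0644])
side ([125.0, 128.4], 51, [0.4574, 0.3491, 0.0662])
side ([290.6, 150.7], 65, [0.6685, 0.0915, 0.0591])
side ([226.2, 253.5], 148, [0.4409, -0.0387, 0.0572])
side ([427.9, 406.2], 215, [0.49, -0.3474, 0.0683])
t 18.63 at [ 0.4439 -0.0353  0.133 ] yaw 81.24 zax [ 0.006 -0.001 -1.   ] w 0.044 need [5.54 6.71 0.14] j [-13.5  -4.7]
```

Star placed (side view about (0.441,-0.035) after the known bias). Last one: the boat.

>>> move_arm([
  [0,0.69,0.85,0,0,0,0],
  [0,0.69,0.85,0,0,0,0],
  [0,0.69,0.85,0,0,0,0],
  [0,0.69,0.85,0,0,0,0],
  [0,0.69,0.85,0,0,0,0],
])

```text
clock: 19.05
position: [0.5841, 0.049, 0.1291]
ee_rot: [[0.153, 0.988, -0.002], [0.988, -0.153, 0.0], [-0.0, -0.002, -1.0]]
ft_force: [0.2, 0.2, 0.3]
grip_width: 0.0439
finger_force: 0.0
```

>>> move_arm([
  [0,0.69,0.85,0,0,0,0],
  [0,0.69,0.85,0,0,0,0],
  [0,0.69,0.85,0,0,0,0],
  [0,0,0,0,0,0,0],
  [0,0,0,0,0,0,0],
])

```text
clock: 19.47
position: [0.669, 0.0986, 0.1286]
ee_rot: [[0.151, 0.989, -0.001], [0.989, -0.151, 0.0], [-0.0, -0.001, -1.0]]
ft_force: [-1.0, -0.5, -0.7]
grip_width: 0.0439
finger_force: 0.0
```

>>> move_arm([
  [0,0,0,0.6,0,0,0],
  [0,0,0,0.7,0,0,0],
  [0,0,0,0.7,0,0,0],
  [0,0,0,0.4,0,0,0],
  [0,0,0,0.28,0,0,0],
])

```text
clock: 19.88
position: [0.6659, 0.097, 0.0477]
ee_rot: [[0.153, 0.988, -0.005], [0.988, -0.153, -0.0], [-0.001, -0.004, -1.0]]
ft_force: [0.1, 0.3, 0.7]
grip_width: 0.0439
finger_force: 0.0
```

>>> move_arm([
  [0,0,0,0,0,0,0],
  [0,0,0,0,0,0,0],
  [0,0,0,0,0,0,0],
  [0,0,0,0,0,0,0],
])

```text
clock: 20.22
position: [0.6696, 0.0977, 0.0514]
ee_rot: [[0.152, 0.988, 0.002], [0.988, -0.152, 0.0], [0.001, 0.002, -1.0]]
ft_force: [-0.2, 0.7, 0.1]
grip_width: 0.0439
finger_force: 0.0
```

```bash
python3 -c "
from h import *
go([.6685,.0982,.05])"
```

```text
t 20.22 at [0.6696 0.0977 0.0514] yaw 81.23 zax [ 0.002  0.    -1.   ] w 0.0439 need [ 0.01 -0.04  0.05] j [ 2.5 11.2]
```

>>> move_arm([
  [-1,0,0,0,0,0,0],
  [-1,0,0,0,0,0,0],
  [-1,0,0,0,0,0,0],
  [-1,0,0,0,0,0,0],
  [-1,0,0,0,0,0,0],
])

```text
clock: 20.63
position: [0.669, 0.0978, 0.0505]
ee_rot: [[0.152, 0.988, 0.001], [0.988, -0.152, 0.0], [0.0, 0.001, -1.0]]
ft_force: [-0.1, 0.5, 2.4]
grip_width: 0.0195
finger_force: 30.0
```

>>> move_arm([
  [-1,0,0,0,0,0,0],
  [-1,0,0,0,0,0,0],
  [-1,0,0,0,0,0,0],
])

```text
clock: 20.88
position: [0.669, 0.0978, 0.0505]
ee_rot: [[0.152, 0.988, 0.001], [0.988, -0.152, 0.0], [0.0, 0.001, -1.0]]
ft_force: [1.1, -0.1, 2.8]
grip_width: 0.0193
finger_force: 30.0
```

>>> move_arm([
  [-1,0,0,-0.3,0,0,0],
  [-1,0,0,-0.6,0,0,0],
  [-1,0,0,-0.6,0,0,0],
  [-1,0,0,-0.6,0,0,0],
  [-1,0,0,-0.6,0,0,0],
])

```text
clock: 21.3
position: [0.6679, 0.0978, 0.1318]
ee_rot: [[0.152, 0.988, -0.001], [0.988, -0.152, 0.0], [-0.0, -0.001, -1.0]]
ft_force: [0.5, -0.5, 0.6]
grip_width: 0.0195
finger_force: 30.0
```

>>> move_arm([
  [-1,-0.83,-0.68,0,0,0,0],
  [-1,-0.83,-0.68,0,0,0,0],
  [-1,-0.83,-0.68,0,0,0,0],
  [-1,-0.83,-0.68,0,0,0,0],
  [-1,-0.83,-0.68,0,0,0,0],
])

```text
clock: 21.72
position: [0.5471, -0.0103, 0.1313]
ee_rot: [[0.152, 0.988, -0.001], [0.988, -0.152, 0.0], [0.0, -0.001, -1.0]]
ft_force: [-0.3, 0.5, -0.7]
grip_width: 0.019
finger_force: 30.0
```

>>> move_arm([
  [-1,-0.83,-0.68,0,0,0,0],
  [-1,-0.83,-0.68,0,0,0,0],
  [-1,-0.83,-0.68,0,0,0,0],
  [-1,-0.83,-0.68,0,0,0,0],
  [-1,-0.83,-0.69,0,0,0,0],
])

```text
clock: 22.13
position: [0.4272, -0.1178, 0.1313]
ee_rot: [[0.152, 0.988, -0.0], [0.988, -0.152, 0.0], [0.0, -0.0, -1.0]]
ft_force: [-0.3, -0.7, -0.6]
grip_width: 0.0193
finger_force: 30.0
```

>>> move_arm([
  [-1,0,0,0,0,0,0],
  [-1,0,0,0,0,0,0],
  [-1,0,0,0,0,0,0],
  [-1,0,0,0,0,0,0],
  [-1,0,0,0,0,0,0],
])

```text
clock: 22.55
position: [0.4297, -0.1167, 0.1312]
ee_rot: [[0.151, 0.989, 0.001], [0.989, -0.151, 0.0], [0.0, 0.001, -1.0]]
ft_force: [0.4, 0.3, 0.2]
grip_width: 0.0191
finger_force: 30.0
```

```bash
python3 -c "
from h import *
go([.428,-.1175,.047])"
```

```text
t 22.55 at [ 0.4297 -0.1167  0.1312] yaw 81.31 zax [ 0.001  0.    -1.   ] w 0.0191 need [-0.04 -0.05  2.81] j [-24.1 -15.4]
```

>>> move_arm([
  [-1,0,-0.02,0.6,0,0,0],
  [-1,0,0,0.7,0,0,0],
  [-1,0,0,0.7,0,0,0],
  [-1,0,0,0.4,0,0,0],
  [-1,0,0,0.2,0,0,0],
])

```text
clock: 22.97
position: [0.4279, -0.1161, 0.0515]
ee_rot: [[0.151, 0.989, -0.002], [0.989, -0.151, 0.001], [0.001, -0.002, -1.0]]
ft_force: [-0.1, 0.2, -1.1]
grip_width: 0.0191
finger_force: 30.0
```

>>> move_arm([
  [-1,0,0,0.05,0,0,0],
  [-1,0,0,0,0,0,0],
  [-1,0,0,0.05,0,0,0],
  [-1,0,0,0.05,0,0,0],
  [-1,0,0,0.05,0,0,0],
])

```text
clock: 23.38
position: [0.4288, -0.1173, 0.0476]
ee_rot: [[0.152, 0.988, 0.001], [0.988, -0.152, -0.001], [-0.0, 0.002, -1.0]]
ft_force: [-0.9, 1.3, -0.3]
grip_width: 0.0191
finger_force: 30.0
```

>>> move_arm([
  [-1,0,0,0.02,0,0,0],
  [-1,0,0,0,0,0,0],
  [0,0,0,0,0,0,0],
  [0,0,0,0,0,0,0],
  [0,0,0,0,0,0,0],
])

```text
clock: 23.8
position: [0.4283, -0.1172, 0.0467]
ee_rot: [[0.152, 0.988, 0.0], [0.988, -0.152, -0.0], [-0.0, 0.001, -1.0]]
ft_force: [0.1, -0.8, -1.0]
grip_width: 0.0358
finger_force: 0.0
```

>>> move_arm([
  [0,0,0,0,0,0,0],
  [0,0,0,-0.7,0,0,0],
  [0,0,0,-0.7,0,0,0],
  [0,0,0,-0.7,0,0,0],
  [0,0,0,-0.7,0,0,0],
])

```text
clock: 24.22
position: [0.4278, -0.117, 0.1312]
ee_rot: [[0.152, 0.988, -0.001], [0.988, -0.152, 0.0], [0.0, -0.001, -1.0]]
ft_force: [0.8, -1.1, 0.4]
grip_width: 0.0438
finger_force: 0.0
```

>>> move_arm([
  [0,-0.8,0,-0.7,0,0,0],
  [0,-0.8,0,-0.7,0,0,0],
  [0,-0.8,0,-0.7,0,0,0],
  [0,-0.8,0,-0.7,0,0,0],
  [0,-0.8,0,-0.5,0,0,0],
])

```text
clock: 24.63
position: [0.4098, -0.237, 0.2313]
ee_rot: [[0.152, 0.988, 0.001], [0.988, -0.152, -0.001], [-0.001, 0.002, -1.0]]
ft_force: [0.7, -0.0, 0.1]
grip_width: 0.0437
finger_force: 0.0
```

>>> move_arm([
  [0,-0.9,0,0,0,0,0],
  [0,-0.9,0,0,0,0,0],
  [0,-0.9,0,0,0,0,0],
  [0,-0.9,0,0,0,0,0],
  [0,-0.9,0,0,0,0,0],
])

```text
clock: 25.05
position: [0.3887, -0.3702, 0.2293]
ee_rot: [[0.153, 0.988, -0.0], [0.988, -0.153, 0.0], [0.0, -0.0, -1.0]]
ft_force: [0.7, 0.4, 0.0]
grip_width: 0.0438
finger_force: 0.0
```

```bash
python3 -c "
from h import *
for n in('top','side'):
  p,d=env.snapshot(n);cv2.imwrite('pics/p4%s.png'%n,p)
  for k in knobs(n,d):print(n,k)
go([.4,-.4,.2])
"
```

```text
top ([158.2, 123.8], 177, [0.6795, 0.1542, 0.0575])
top ([520.9, 249.1], 229, [0.4834, -0.3448, 0.0645])
top ([131.9, 265.5], 197, [0.4764, 0.1883, 0.0582])
top ([172.6, 272.9], 171, [0.4648, 0.1323, 0.0583])
top ([233.1, 279.0], 171, [0.4543, 0.0486, 0.0581])
top ([294.0, 287.6], 162, [0.44, -0.0348, 0.0582])
top ([353.1, 295.9], 175, [0.4269, -0.1147, 0.058])
side ([124.1, 127.8], 60, [0.4563, 0.3487, 0.0673])
side ([276.1, 135.4], 78, [0.6802, 0.1506, 0.0558])
side ([174.2, 168.2], 92, [0.4764, 0.1842, 0.0564])
side ([184.0, 186.6], 102, [0.4659, 0.129, 0.0568])
side ([204.3, 217.2], 124, [0.4547, 0.044, 0.0569])
side ([226.2, 253.6], 149, [0.4408, -0.0391, 0.0573])
side ([251.5, 295.8], 188, [0.4277, -0.1192, 0.0572])
t 25.15 at [ 0.3889 -0.373   0.2293] yaw 81.07 zax [ 0.    -0.002 -1.   ] w 0.0438 need [-0.83  0.5   0.98] j [-51.1 -42.2]
```

View pics/p4top.png

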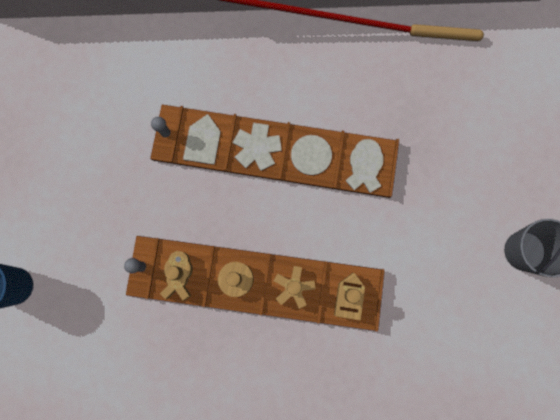

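View pics/p4side.png

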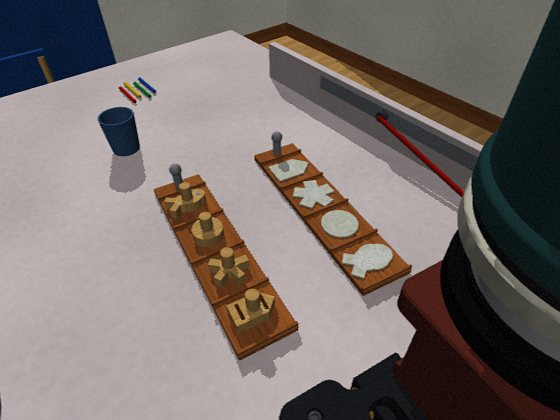

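All four pieces sit flat, knob up. From the post they run fish (177,272), disc (235,280), star (294,288), boat (352,296), each within about 2 mm of its dot. The arm is clear of everything.

```bash
python3 -c "
from rig import env
print(env.close_job())"
```

```text
the job is handed in; nothing more can be done
None
```

The job is handed in: the empty rack now reads fish, disc, star, boat from its post. Each piece is flat, knob up and released within about 2 mm of its dot, and the clock read about 25 s; the disc landed hard, with 47 N at the wrist (limit 120 N).

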